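Chock a lying bottle on a tilted rest

TASK

The amber bottle lies on the tilted rest, held on its low side only by two stop pins. Set the rubber wedge chock flat on the rest between the pins and push it, toe first, against the bottle's low side so that the bottle rolls uphill and is pressed snugly against the rest's upper rail (about 15 N of push is right; the glass must never feel more than 22 N). Then press the tab to sink the pins fully and leave the bottle resting on the chock alone, without pushing the bottle with the gripper or disturbing the other things on the bench.

Things in the scene. Friction and masses are not known exactly. Their poses are not given: they have to be found in the camera images.
- deck: Top plate of the tilted rest, bare aluminium, 210 mm along its x, y from -137 to +103 mm, fixed on a white stand. Origin on its upper surface, 50 mm above the bench; z is the surface's normal, x points down the 9 degree slope, away from the robot (low edge 34 mm, high edge 66 mm above the bench). Friction about 0.6: pressing the chock down on the plate uses up push. The whole rest's place and yaw vary.
- upper_edge (a point): Middle of the plate's upper edge (plate x = -105, y = 0 mm). Between it and the bottle stands the fixed upper rail: aluminium, 190 mm long in y, 18 mm thick, 42 mm high over the plate. The rail is set anew each time, its face 4 to 28 mm uphill of the bottle as it lies at the start; its place is not measured and must be felt.
- pins_mid (a point): Point on the plate's surface midway between the two steel stop pins (plate x = 15, y = 0 mm). The pins, 8 mm in diameter, stand 22 mm out of the plate 60 mm to either side of it in y, on the bottle's downhill side.
- bottle: Amber glass bottle lying on the plate: straight part 60 mm in diameter, 160 mm long; shoulder and white cap (38 mm) reach 117 mm towards -y; about 0.65 kg. Origin on its axis at the middle of the straight part (plate x = -18 mm at the start); y is the axis, across the slope. At the start it leans on the pins. Chock and bottle take 4 to 7 N to push uphill; at the rail the force climbs steeply.
- chock: Black rubber wedge, 70 mm long, 50 wide, 0.16 kg, flat on the bench. Origin on its underside, z up, toe to -x. The 45 degree face rises from its line at x = -30 mm, underside (blunt toe 4 mm high), to 34 mm height at x = 4 mm. Behind it the grip block: free sides from x = 8 to 40 mm, 24 mm wide in y, 52 mm high. Flat on the plate and touching the bottle, its origin is 42 mm downhill of the bottle's axis.
- drop_stop (a joint): How far the stop pins are sunk, m: 0 = standing (start), 0.022 = fully sunk, flush with the plate. Moves along the plate's normal against about 5 N of friction plus some damping (15 N per m/s) and stays where it is left; the end stop is hard.
- tab_top (a point): Middle of the top of the tab that sinks both pins: a black disc 30 mm in diameter, 8 mm thick, on a steel stem beside the plate (plate x = 15, y = 140 mm, 42 mm above the plate's surface when the pins stand). Press it along the plate's normal.
- dishes: Bystander: a stack of three clear dishes, 90 mm in diameter, 45 mm high, origin under its centre. It and the chock may have changed sides.
- media_jar: Bystander: a glass jar 72 mm in diameter, 110 mm high, origin under its centre.
- tip_box: Bystander: a blue box with clear lid, 120 x 80 x 65 mm, origin under its centre.
Things that resemble listed ones, but are neither listed nor needed, are in the scene too. Several things have the shape of the chock; the one meant has the colours described above.

How it is judged:
On the way, in this order (a step that is already met when the one before it is completed fails the run):
1. the chock, flat on the plate, is pushed against the bottle's low side with more than 5 N (bottle firm against the rail) while the pins still stand (angle between the z axis of chock and the z axis of deck, either way round below 0.12 rad and z of chock in the frame of deck between -0.004 and 0.004 m and y of chock in the frame of bottle between -0.035 and 0.035 m and angle between the y axis of bottle and the y axis of deck, either way round below 0.08 rad and contact force between chock and bottle above 5 N and value of joint drop_stop below 0.004 m), for 0.2 s.
2. the pins are sunk (value of joint drop_stop above 0.019 m), for 0.1 s.
At the end, for the whole second after the job is handed in: Chock flat on the plate (0.12 rad, 4 mm), within 35 mm of mid-bottle, bearing on it (over 0.5 N); bottle square across the slope (0.08 rad), its axis uphill of plate x = -20.5 mm (starts at -18), clear of the pins; pins sunk over 19 of 22 mm; bottle and chock at rest (under 10 mm/s) (angle between the z axis of chock and the z axis of deck, either way round below 0.12 rad and z of chock in the frame of deck between -0.004 and 0.004 m and y of chock in the frame of bottle between -0.035 and 0.035 m and angle between the y axis of bottle and the y axis of deck, either way round below 0.08 rad and contact force between chock and bottle above 0.5 N and x of bottle in the frame of deck below -0.0205 m and x of chock in the frame of deck below 0.03 m and value of joint drop_stop above 0.019 m and linear speed of each of bottle, chock below 0.01 m/s); the robot touches nothing.
It fails at once if the chock squeezes the glass bottle with more than 22 N (contact force between chock and bottle above 22 N).
It fails at once if the gripper pushes the bottle itself with more than 3 N (contact force between any of the fingers, the arm and bottle above 3 N).
It fails at once if a bystander is moved by more than 20 mm (distance of any of dishes, media_jar, tip_box from where it was at the start of the episode above 0.02 m).
It also fails if it takes over 59 s, if anything falls off the work surface, if the arm or the gripper's body presses on something with over 40 N, if the wrist force passes 120 N, or if a joint passes its speed limit or range.

ROBOT

A 7-joint arm with a two-finger parallel gripper is mounted at the origin on the work surface. World frame = base frame: x ahead of the robot, y to its left, z up, the work surface at z = 0. Lengths are in m, angles in rad, forces in N, time in s.
With the tool pointing down it reaches from about 0.425 to 0.925 m from the base axis. Payload 6.8 kg.
Tool frame: the origin (TCP) lies at the very end of the fingers, on their centre line; the grasp point (between the pads) lies r.grasp_offset behind it (r.grasp_offset is the distance from the TCP to the grasp point, in m); z points along the fingers, y is the direction in which the jaws open and shut (so a half turn about z gives the same grasp; the last joint's range is limited). The gripper opens to 85 mm and grips with 20 to 120 N. Pads are 22 mm wide; open, the fingers measure 114 mm over their backs; the gripper's body (76 mm by 85 mm) begins 54 mm behind the grasp point. The pads swing forward as they close: fully open they stand 13 mm farther back than shut.
Start: joints at [1.095, 0.477, 0.022, 1.555, -0.011, 1.109, -0.083], TCP at [0.243, -0.63, 0.231] pointing down, gripper open.
Joint ranges: [-2.96, 2.96], [-0.34, 2.1], [-1.41, 1.46], [0.24, 2.44], [-1.37, 4.51], [0.17, 1.92], [-2.96, 2.96]. Speed limits (rad/s): [2.39, 2.39, 3.14, 3.14, 3.14, 3.14, 3.14].

INTERFACE

Orientations are given as a rotation vector (axis times angle).
In Python, from bench import r gives the robot as it stands.
- The arm moves only by the shell command python3 -m jog 'ROWS' [FORCE]. ROWS is JSON, one flat list of numbers, 7 for each row, row after row: the turn, a rotation vector about the tool's x, y, z normalised to -1 to 1, where 1 is 180 degrees, then the shift along the tool's x, y, z normalised to -1 to 1, where 1 is 200 mm, then the opening, from 0 (shut) to 1 (fully open). In form: [wx, wy, wz, x, y, z, hand, wx, wy, wz, x, y, z, hand, ...]. A call has 1 to 12 rows; each row is the pose to reach, as a shift and turn from the pose measured when the call began, along the tool's axes at that moment, turning the shorter way round; what a row does not reach only later rows make up. A row lasts 1/10 s, in which the tool goes at most 50 mm and 8.59 degrees, less where a joint would pass 70% of its speed; a pose out of reach is approached as far as the arm can. A call with a number of a shift or a turn outside -1 to 1 is refused whole. A call with a gripper value outside its range is refused whole. The fingers move at their own pace and stop on an object; FORCE is the grip in N (left out, the last holds). Time passes only in rows, so rows that repeat a pose let the fingers close. It gives the time, the measured TCP pose, the force and the opening at its end, in the units of the state.
- r.get_obs(): the state, without advancing time (a new reading comes with each control period).
- r.grab_frame(name): name is "side" or "top"; returns the picture (480x640x3 uint8, red, green, blue); there is no depth.
- r.calibration(name): a dict with "K" (3x3 intrinsics, pixels), "dist_coeffs" ([k1, k2, p1, p2, k3] as OpenCV has them; the pictures are not rectified), "origin" and "rotation" of the camera in the world. Camera axes: x right, y up, looking along -z (the intrinsics and any distortion apply to the point x, -y, -z); pixel columns grow to the right and rows downward; lengths in m; the calibration is good to about 2 mm. A picture is of the moment at which its call begins. calibration takes no time and is no camera call.
- r.hand_in(): hands the job in, once; it reports no verdict.
The state is a dict: "clock": time; "joints": joint angles; "qvel": joint speeds; "tau": joint torques, N m; "tcp_pos": TCP position; "orientation": TCP orientation; "contact_force": force on the tool from outside, world axes, zero at the start; "moment": the same for the moment, N m; "grip_width": finger opening in m.
Only numpy, scipy, OpenCV 4.12 (cv2) and the standard library are available. Lean on these libraries where they do the work, as an engineer would, in place of code of your own. Each camera call takes 0.05 s, during which the arm holds its last target.

## Working session

There is one attempt and no reset: what is moved stays moved. The work goes in short steps, Python scripts to look and compute and a shell command to move; the robot and the scene stay as the last step left them, time stands still between calls to the robot, and variables do not carry over. Pictures are saved under pics/ and viewed, and the job is handed in when it is done.

```bash
ls; mkdir -p pics; python3 - <<'E'
from bench import r
import cv2
print(r.get_obs(), r.grasp_offset)
for n in("side","top"):
    f=r.grab_frame(n); cv2.imwrite(f"pics/{n}0.png",f[...,::-1]); print(n,r.calibration(n))
E
```

```text
pics
{'clock': 0.0, 'joints': array([ 1.0948961 ,  0.47775475,  0.02236843,  1.5564507 , -0.01150815,
        1.10929969, -0.08312199]), 'qvel': array([-0.00104587,  0.00145883, -0.00028471,  0.00070117, -0.00055   ,
       -0.00142738, -0.00145697]), 'tau': array([ 2.09892814e-04, -5.96451795e+01,  1.60823911e+00, -2.81191367e+01,
        1.25412340e-02,  9.47741442e-03,  2.55452346e-05]), 'tcp_pos': array([ 0.24246546, -0.6293174 ,  0.230357  ]), 'orientation': array([-3.08693288e+00, -5.74127541e-01,  7.22249971e-04]), 'contact_force': array([-0.41986509,  0.4220513 ,  0.34982787]), 'moment': array([-0.02137519,  0.0084682 ,  0.02488062]), 'grip_width': 0.08544611075459838} 0.0187
side {'K': array([[447.37131759,   0.        , 326.64012796],
       [  0.        , 447.37131759, 243.91292574],
       [  0.        ,   0.        ,   1.        ]]), 'dist_coeffs': array([-0.05959713,  0.        ,  0.        ,  0.        ,  0.        ]), 'origin': array([ 0.14400581, -0.40462925,  0.68164565]), 'rotation': array([ 0.77099909, -0.28495115, -0.67106445])}
top {'K': array([[469.79793621,   0.        , 314.87388519],
       [  0.        , 469.79793621, 237.49105939],
       [  0.        ,   0.        ,   1.        ]]), 'dist_coeffs': array([-0.12591362,  0.        ,  0.        ,  0.        ,  0.        ]), 'origin': array([0.32759446, 0.04363489, 1.09762815]), 'rotation': array([ 0.15507939, -0.15743355, -1.57020919])}
```

View pics/side0.png

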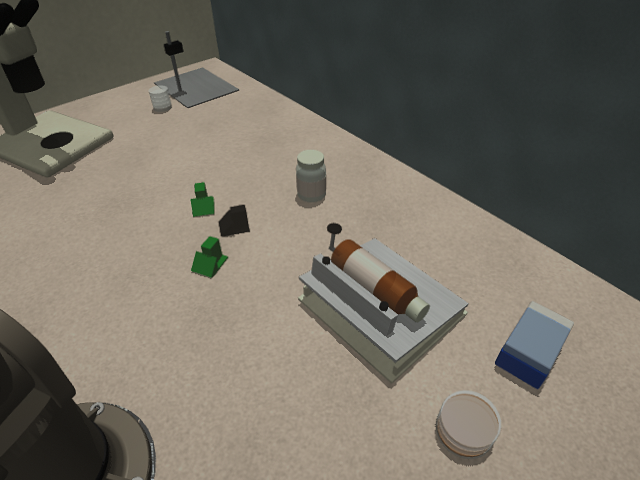

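View pics/top0.png

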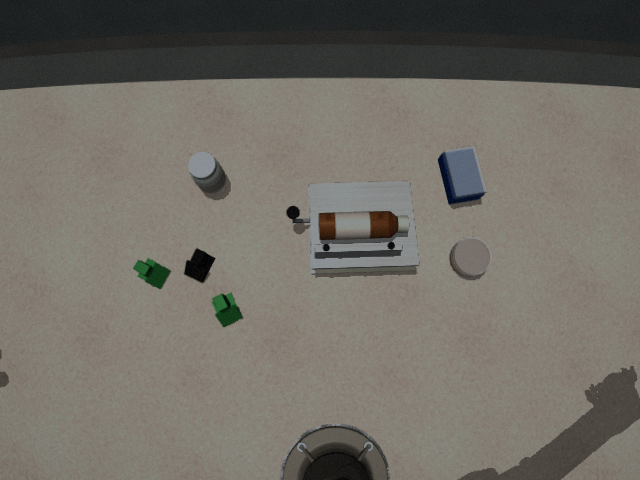

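```bash
python3 - <<'E'
import cv2
t=cv2.imread('pics/top0.png'); s=cv2.imread('pics/side0.png')
cv2.imwrite('pics/t_deck.png',cv2.resize(t[170:290,280:430],None,fx=5,fy=5,interpolation=cv2.INTER_CUBIC))
cv2.imwrite('pics/s_deck.png',cv2.resize(s[215:395,290:490],None,fx=4,fy=3.3333,interpolation=cv2.INTER_CUBIC))
a=cv2.resize(t[240:300,180:240],None,fx=6,fy=6,interpolation=cv2.INTER_CUBIC)
b=cv2.resize(s[190:250,205:265],None,fx=6,fy=6,interpolation=cv2.INTER_CUBIC)
cv2.imwrite('pics/chk.png',cv2.convertScaleAbs(cv2.hconcat([a,b]),alpha=2,beta=20))
E
```

```text
(no output)
```

View pics/t_deck.png

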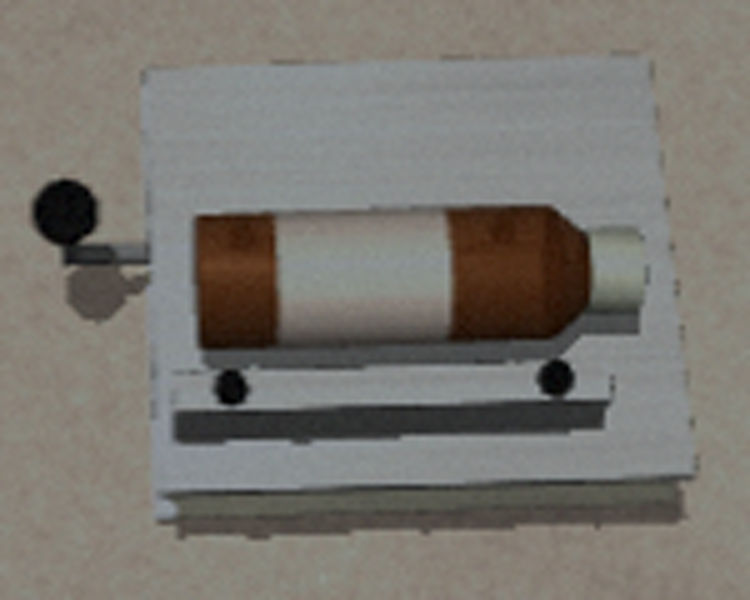

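View pics/s_deck.png

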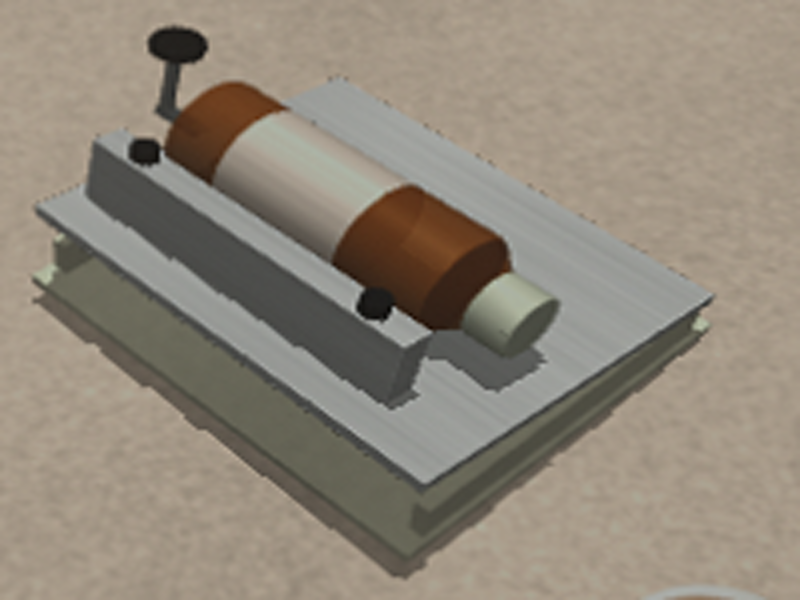

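View pics/chk.png

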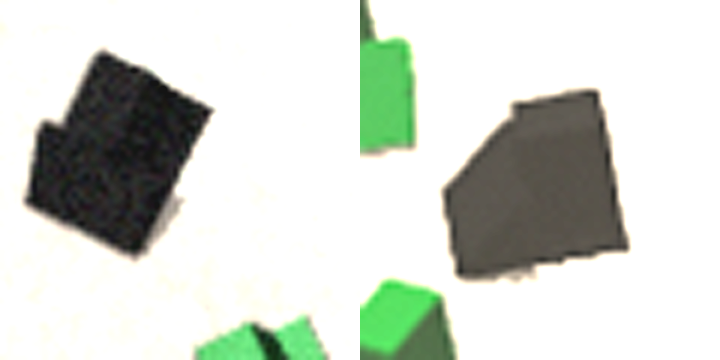

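```bash
python3 - <<'E'
import cv2,numpy as np
t=cv2.imread('pics/top0.png'); s=cv2.imread('pics/side0.png')
f=lambda im:cv2.resize(im,(400,400),interpolation=cv2.INTER_CUBIC)
g=lambda im:np.clip(255*((im/255.)**0.5-0.1)*1.6,0,255).astype(np.uint8)
t2=cv2.convertScaleAbs(t[240:300,180:240],alpha=5,beta=0);s2=cv2.convertScaleAbs(s[190:250,205:265],alpha=4,beta=-60)
cv2.imwrite('pics/chk2.png',cv2.hconcat([f(t2),f(s2)]))
a=f(g(t[280:340,200:260]));b=f(g(s[220:290,175:245]))
cv2.imwrite('pics/grn.png',cv2.hconcat([a,b]))
print(t[250:285:5,180:220:4].mean(2).astype(int)); print(s[205:240:5,215:255:4].mean(2).astype(int))
E
```

```text
[[128 127 129 131  13  28 127 133 130 129]
 [128 123 126  91  18  14   2   2 121 132]
 [124 124  55  11   9   8   4   9  15 133]
 [125 120   4   0  10   0   0   8 124 131]
 [129 102   6   5   4   9   5  11 129 127]
 [127 121  16   2  11   6   9  71 127 129]
 [130 130 123 122  82  11  51 129 128 129]]
[[160 152 149 154 153 131  67  25 153 149]
 [162 156 146 143  33  36  35  35 159 155]
 [149 153 116  32  31  30  31  31 140 153]
 [150  96  33  32  33  30  30  31  50 154]
 [147  39  33  32  31  30  30  30  26 154]
 [148 116  33  30  30  31  32  33  30 161]
 [147 151  30  40  74 150 153 152 154 153]]
```

View pics/chk2.png

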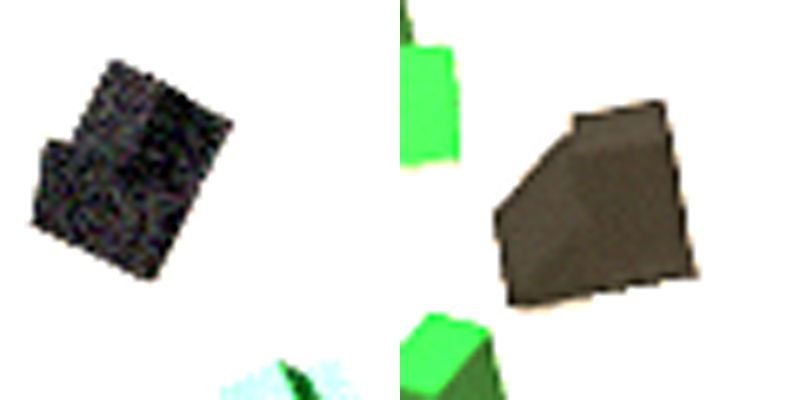

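View pics/grn.png

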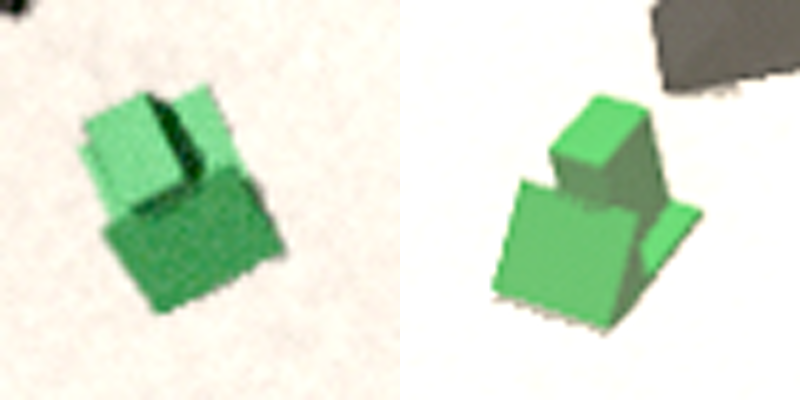

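```bash
cat > h.py <<'E'
import numpy as np, cv2
from scipy.spatial.transform import Rotation as R
try:
    from bench import r
    CAL={n:r.calibration(n) for n in("side","top")}
except Exception as e: print(e)
def proj(n,P):
    c=CAL[n]; Rw=R.from_rotvec(c["rotation"]).as_matrix()
    q=(np.asarray(P,float).reshape(-1,3)-c["origin"])@Rw
    q=q*[1,-1,-1]
    return cv2.projectPoints(q,np.zeros(3),np.zeros(3),c["K"],c["dist_coeffs"])[0].reshape(-1,2)
def deckT(x,y,yaw,z=0.05):
    return R.from_euler('z',yaw)*R.from_euler('y',np.radians(9)), np.array([x,y,z])
def chock_parts(bh=.010):
    w=[[x,s*.025,z] for s in(-1,1) for x,z in((-.03,0),(-.03,.004),(-.026,.004),(.004,.034),(.008,.034),(.008,0))]
    b=[[x,s*.025,z] for s in(-1,1) for x in(.0,.04) for z in(0,bh)]
    g=[[x,s*.012,z] for s in(-1,1) for x in(.008,.04) for z in(0,.052)]
    return [np.array(a) for a in(w,b,g)]
def mask(n,parts,up=4):
    m=np.zeros((480*up,640*up),np.uint8)
    for p in parts:
        u=proj(n,p); hull=cv2.convexHull(((u+.5)*up*16).astype(np.int32).reshape(-1,1,2))
        cv2.fillConvexPoly(m,hull,255,shift=4)
    return cv2.resize(m,(640,480),interpolation=cv2.INTER_AREA)/255.
E
python3 - <<'E'
from h import *
from scipy.optimize import minimize
# deck
obs=[("top",t,u) for t,u in [((.105,.103,0),(280+146/5,170+69/5)),((.105,-.137,0),(280+650/5,170+58/5)),((-.105,-.137,0),(280+692/5,170+476/5)),((-.105,.103,0),(280+158/5,170+520/5-5)),((.015,.140,.042),(280+65/5,170+212/5))]]
obs+=[("side",t,u) for t,u in [((.105,.103,0),(290+338/4,215+78*.3)),((.105,-.137,0),(290+713/4,215+297*.3)),((-.105,-.137,0),(290+427/4,215+487*.3)),((-.105,.103,0),(290+36/4,215+208*.3)),((.015,.140,.042),(290+178/4,215+45*.3))]]
def res(p,full=False):
    Rd,o=deckT(p[0],p[1],p[2]); out=[]
    for n,t,u in obs: out.append(proj(n,Rd.apply(t)+o)[0]-u)
    out=np.array(out); return out if full else out.ravel()
from scipy.optimize import least_squares
for sub in ("both","top","side"):
    O=obs; 
    if sub!="both": obs=[a for a in O if a[0]==sub]
    s=least_squares(res,[.55,0,0],loss='soft_l1'); print(sub,s.x); print(res(s.x,True).round(1).tolist()); obs=O
# chock
T=cv2.imread('pics/top0.png').astype(float);S=cv2.imread('pics/side0.png').astype(float)
def im(a,th_hi,th_lo,box):
    g=np.clip((th_hi-a.max(2))/(th_hi-th_lo),0,1); m=np.zeros_like(g); x0,y0,x1,y1=box; m[y0:y1,x0:x1]=g[y0:y1,x0:x1]; return m
mt=im(T,125,20,(178,243,220,287)); ms=im(S,140,50,(212,198,256,242))
best=None
def cost(p,views="both",bh=.01):
    Rz=R.from_euler('z',p[2]); P=[Rz.apply(a)+[p[0],p[1],0] for a in chock_parts(bh)]
    c=0
    if views!="side": c+=((mask("top",P)-mt)**2).sum()
    if views!="top": c+=((mask("side",P)-ms)**2).sum()
    return c
# init position: 
for bh in(.006,.01,.014):
  b=[]
  for yaw in np.radians(np.arange(0,360,30)):
    s=minimize(cost,[.45,.33,yaw],args=("both",bh),method='Nelder-Mead',options=dict(initial_simplex=[[.45,.33,yaw],[.5,.33,yaw],[.45,.38,yaw],[.45,.33,yaw+.4]],maxiter=150)); b.append((s.fun,s.x))
  b.sort(key=lambda t:t[0]); print(bh,[(round(f),x.round(4)) for f,x in b[:3]])
E
```

```text
both [ 0.57067961 -0.05139453  0.02746148]
[[-0.1, 0.1], [-0.3, -0.5], [1.1, 0.2], [0.2, 0.1], [0.3, -0.2], [-0.1, -0.2], [0.7, -0.1], [-0.4, 0.3], [-0.7, -0.4], [-0.1, -1.0]]
top [ 0.57051864 -0.0508678   0.02390416]
[[-0.1, 0.0], [-0.3, -0.2], [0.7, 0.5], [-0.2, 0.0], [0.1, -0.3]]
side [ 0.57063059 -0.0518041   0.02976203]
[[-0.1, -0.1], [0.9, -0.1], [0.0, 0.5], [-0.6, -0.1], [-0.1, -0.8]]
0.006 [(103, array([0.4756, 0.3187, 5.8329])), (103, array([0.4756, 0.3186, 5.8322])), (103, array([0.4757, 0.3186, 5.83  ]))]
0.01 [(103, array([ 0.4756,  0.3186, -0.4504])), (103, array([ 0.4756,  0.3186, -0.4528])), (105, array([0.4754, 0.3185, 5.8352]))]
0.014 [(105, array([ 0.4753,  0.3185, -0.4588])), (106, array([0.4753, 0.3184, 5.8241])), (106, array([0.4757, 0.3186, 5.8306]))]
```

```bash
python3 - <<'E'
from h import *
def ov(n,f,box,size):
    im=cv2.imread(f); im=cv2.convertScaleAbs(im,alpha=2.5)
    x0,y0,x1,y1=box; k=size/(x1-x0)
    c=cv2.resize(im[y0:y1,x0:x1],None,fx=k,fy=k,interpolation=cv2.INTER_CUBIC)
    Rz=R.from_euler('z',-.4504)
    for a,col in zip(chock_parts(),((0,0,255),(0,255,0),(255,100,0))):
        u=(proj(n,Rz.apply(a)+[.4756,.3186,0])+.5-[x0,y0])*k
        h=cv2.convexHull(u.astype(np.int32).reshape(-1,1,2)); cv2.polylines(c,[h],True,col,1)
    return c
cv2.imwrite('pics/ov.png',cv2.hconcat([ov('top','pics/top0.png',(175,235,225,285),400),ov('side','pics/side0.png',(208,195,258,245),400)]))
E
```

```text
(no output)
```

View pics/ov.png

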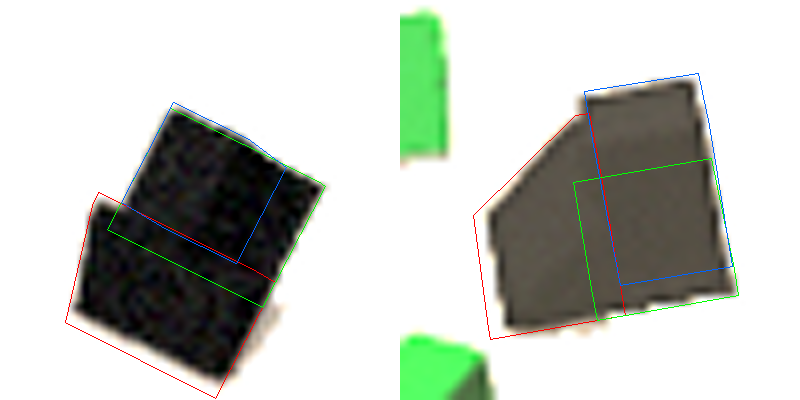

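```bash
sed -i 's/((-.03,0),(-.03,.004),(-.026,.004)/((-.026,0),(-.026,.004)/' h.py; cat > fit.py <<'E'
from h import *
from scipy.optimize import minimize
def fitchock(T,S,bt,bs,x0,zo=None):
    def im(a,hi,lo,box):
        g=np.clip((hi-a.max(2))/(hi-lo),0,1); m=np.zeros_like(g); x0,y0,x1,y1=box; m[y0:y1,x0:x1]=g[y0:y1,x0:x1]; return m
    mt=im(T.astype(float),135,20,bt); ms=im(S.astype(float),150,50,bs)
    def cost(p):
        Rz=R.from_euler('z',p[2]); P=[Rz.apply(a)+[p[0],p[1],0] for a in chock_parts()]
        return ((mask("top",P)-mt)**2).sum()+((mask("side",P)-ms)**2).sum()
    x0=np.array(x0); return minimize(cost,x0,method='Nelder-Mead',options=dict(initial_simplex=[x0,x0+[.01,0,0],x0+[0,.01,0],x0+[0,0,.15]],maxiter=300))
if __name__=="__main__":
    s=fitchock(cv2.imread('pics/top0.png'),cv2.imread('pics/side0.png'),(178,243,220,287),(212,198,256,242),[.4756,.3186,-.45])
    print(s.fun,s.x)
E
python3 fit.py
```

```text
45.47597681755382 [ 0.47452162  0.31888273 -0.41840723]
```

```bash
cat >> h.py <<'E'
DECK=deckT(.5706,-.0514,.0265)
def Rtool(xaz,tilt=0):
    # tool x along azimuth, z down
    X=np.array([np.cos(xaz),np.sin(xaz),0]);Z=np.array([0,0,-1.]);return R.from_matrix(np.stack([X,np.cross(Z,X),Z],1))
def Rdeck():
    M=DECK[0].as_matrix();return R.from_matrix(np.stack([-M[:,0],M[:,1],-M[:,2]],1))
def rel(p,Rt=None):
    o=r.get_obs();R0=R.from_rotvec(o["orientation"])
    w=(R0.inv()*Rt).as_rotvec()/np.pi if Rt is not None else np.zeros(3)
    s=R0.inv().apply(np.asarray(p)-o["tcp_pos"])/.2
    print("rel",w.round(4),s.round(4)); return w,s
def st():
    o=r.get_obs();M=DECK[0]
    print("t",o["clock"].__round__(2) if hasattr(o["clock"],'__round__') else o["clock"],"tcp",o["tcp_pos"].round(4),"q",np.round(o["joints"],2),"F",o["contact_force"].round(1),"w",round(o["grip_width"],4))
    print(" deck: p",(M.inv().apply(o["tcp_pos"]-DECK[1])*1000).round(1),"F",M.inv().apply(o["contact_force"]).round(2),"tilt",np.degrees((M.inv()*R.from_rotvec(o["orientation"])).as_rotvec()).round(1))
E
python3 - <<'E'
from h import *
rel([.40,-.50,.25],Rtool(np.radians(50)))
E
```

```text
rel [-5.000e-04 -1.000e-04 -1.607e-01] [ 0.9673 -0.3205 -0.0976]
```

```bash
python3 -m jog '[0,0,-0.16,0.97,-0.32,-0.1,1, 0,0,-0.16,0.97,-0.32,-0.1,1, 0,0,-0.16,0.97,-0.32,-0.1,1, 0,0,-0.16,0.97,-0.32,-0.1,1, 0,0,-0.16,0.97,-0.32,-0.1,1, 0,0,-0.16,0.97,-0.32,-0.1,1]'; python3 - <<'E'
from h import *
st()
rel([.52,-.35,.25],Rtool(np.radians(80)))
E
```

```text
clock: 0.7
tcp_pos: [0.4025, -0.498, 0.2503]
orientation: [-2.844, -1.329, -0.001]
contact_force: [0.1, -1.7, 0.5]
grip_width: 0.0857
t 0.7 tcp [ 0.4025 -0.498   0.2503] q [ 0.9   0.41 -0.14  1.61  0.06  1.12  0.05] F [ 0.1 -1.7  0.5] w 0.0857
 deck: p [-209.  -442.   169.7] F [-0.05 -1.75  0.54] tilt [160.4  72.4  12.7]
rel [-0.0004 -0.0006 -0.1661] [ 0.9448 -0.0238  0.0031]
```

```bash
python3 -m jog '[0,0,-0.166,0.945,-0.02,0,1, 0,0,-0.166,0.945,-0.02,0,1, 0,0,-0.166,0.945,-0.02,0,1, 0,0,-0.166,0.945,-0.02,0,1, 0,0,-0.166,0.945,-0.02,0,1]'; python3 - <<'E'
from h import *
rel([.57,-.17,.25],Rtool(np.radians(110)))
E
```

```text
clock: 1.2
tcp_pos: [0.524, -0.345, 0.2504]
orientation: [-2.395, -2.028, -0.007]
contact_force: [-0.8, 0.7, 0.3]
grip_width: 0.0853
rel [ 0.0006 -0.0017 -0.1638] [0.901  0.0826 0.0069]
```

```bash
python3 -m jog '[0,0,-0.16,0.94,0.17,0,1, 0,0,-0.16,0.94,0.17,0,1, 0,0,-0.16,0.94,0.17,0,1, 0,0,-0.16,0.94,0.17,0,1, 0,0,-0.16,0.94,0.17,0,1]'; python3 - <<'E'
from h import *
st()
rel([.58,.01,.25],Rtool(np.radians(135)))
E
```

```text
clock: 1.7
tcp_pos: [0.5901, -0.1587, 0.2515]
orientation: [-1.804, -2.568, -0.014]
contact_force: [0.4, -0.1, 0.5]
grip_width: 0.0853
t 1.7 tcp [ 0.5901 -0.1587  0.2515] q [ 0.53  0.4  -0.48  1.67  0.19  1.12  0.35] F [ 0.4 -0.1  0.5] w 0.0853
 deck: p [ -15.1 -107.8  201.6] F [ 0.35 -0.15  0.58] tilt [101.1 140.    8.7]
rel [ 0.0022 -0.0021 -0.1399] [0.8104 0.2387 0.0151]
```

```bash
python3 -m jog '[0,0,-0.14,0.81,0.24,0,1, 0,0,-0.14,0.81,0.24,0,1, 0,0,-0.14,0.81,0.24,0,1, 0,0,-0.14,0.81,0.24,0,1, 0,0,-0.14,0.81,0.24,0,1]'; python3 - <<'E'
from h import *
st()
rel([.55,.17,.2],Rtool(np.pi-.418))
E
```

```text
clock: 2.2
tcp_pos: [0.5797, 0.0127, 0.253]
orientation: [-1.196, -2.903, -0.016]
contact_force: [-0.8, 0.2, -0.1]
grip_width: 0.0852
t 2.2 tcp [0.5797 0.0127 0.253 ] q [ 0.37  0.37 -0.63  1.73  0.23  1.11  0.46] F [-0.8  0.2 -0.1] w 0.0852
 deck: p [-21.1  63.9 202.2] F [-0.76  0.25 -0.24] tilt [ 67.5 157.9   6.2]
rel [ 0.0031 -0.0014 -0.1158] [0.6578 0.4511 0.2728]
```

```bash
python3 -m jog '[0,0,-0.116,0.66,0.45,0.1,1, 0,0,-0.116,0.66,0.45,0.1,1, 0,0,-0.116,0.66,0.45,0.1,1, 0,0,-0.116,0.66,0.45,0.1,1, 0,0,-0.116,0.66,0.45,0.1,1]'; python3 - <<'E'
from h import *
st()
rel([.4964,.3091,.14],Rtool(np.pi-.418))
E
```

```text
clock: 2.7
tcp_pos: [0.5492, 0.1698, 0.234]
orientation: [-0.65, -3.072, -0.016]
contact_force: [0.6, -0.5, -0.2]
grip_width: 0.0853
t 2.7 tcp [0.5492 0.1698 0.234 ] q [ 0.17  0.4  -0.74  1.76  0.29  1.09  0.49] F [ 0.6 -0.5 -0.2] w 0.0853
 deck: p [-44.1 221.7 179.3] F [ 0.59 -0.53 -0.1 ] tilt [ 37.6 167.1   3.8]
rel [ 0.0031 -0.0011  0.0003] [0.5221 0.5251 0.4766]
```

```bash
python3 -m jog '[0.003,-0.001,0,0.52,0.525,0.47,1, 0.003,-0.001,0,0.52,0.525,0.47,1, 0.003,-0.001,0,0.52,0.525,0.47,1, 0.003,-0.001,0,0.52,0.525,0.47,1, 0.003,-0.001,0,0.52,0.525,0.47,1, 0.003,-0.001,0,0.52,0.525,0.47,1]'; python3 - <<'E'
from h import *
st()
rel([.4964,.3091,.018],Rtool(np.pi-.418))
for n in("side","top"): cv2.imwrite(f"pics/{n}1.png",r.grab_frame(n)[150:350,120:400,::-1].repeat(2,0).repeat(2,1))
E
```

```text
clock: 3.3
tcp_pos: [0.4988, 0.3058, 0.1408]
orientation: [0.657, 3.072, -0.003]
contact_force: [0.0, 0.2, 0.6]
grip_width: 0.0851
t 3.3 tcp [0.4988 0.3058 0.1408] q [-0.12  0.53 -0.71  1.82  0.42  0.95  0.13] F [0.  0.2 0.6] w 0.0851
 deck: p [-75.8 359.   80. ] F [-0.05  0.16  0.59] tilt [ 38.  166.9   2.8]
rel [-0.0006  0.0003 -0.0011] [0.0183 0.0115 0.6141]
```

View pics/side1.png

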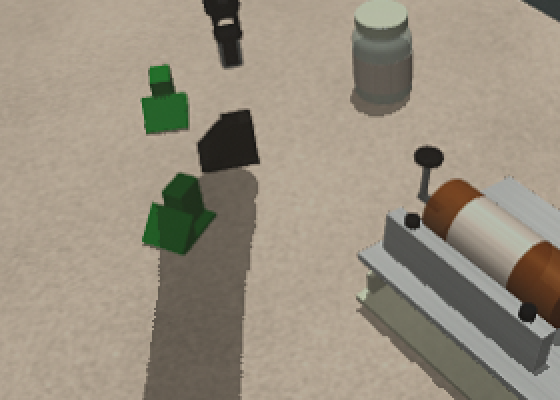

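View pics/top1.png

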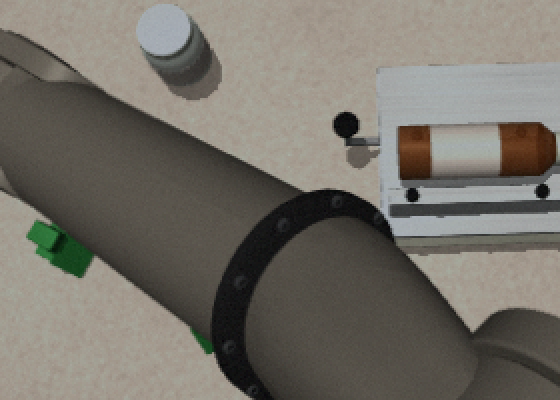

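```bash
python3 -m jog '[0,0,0,0.02,0.01,0.2,1, 0,0,0,0.02,0.01,0.4,1, 0,0,0,0.02,0.01,0.55,1, 0,0,0,0.02,0.01,0.6,1, 0,0,0,0.02,0.01,0.6,1]'; python3 - <<'E'
from h import *
st()
rel([.4964,.3091,.018],Rtool(np.pi-.418))
E
```

```text
clock: 3.9
tcp_pos: [0.4973, 0.3073, 0.0211]
orientation: [0.662, 3.07, -0.004]
contact_force: [-0.3, -0.1, 1.2]
grip_width: 0.0853
t 3.9 tcp [0.4973 0.3073 0.0211] q [-0.21  0.69 -0.61  1.89  0.56  0.75  0.01] F [-0.3 -0.1  1.2] w 0.0853
 deck: p [-58.5 360.5 -38.5] F [-0.52 -0.09  1.16] tilt [ 38.3 166.8   2.8]
rel [-0.0008  0.0005 -0.0022] [0.008  0.0065 0.0156]
```

Close gently, staged.

```bash
python3 -m jog '[0,0,-0.002,0.008,0.006,0.01,0.6, 0,0,-0.002,0.008,0.006,0.01,0.4, 0,0,-0.002,0.008,0.006,0.01,0.2, 0,0,-0.002,0.008,0.006,0.01,0.1, 0,0,-0.002,0.008,0.006,0.01,0, 0,0,-0.002,0.008,0.006,0.01,0, 0,0,-0.002,0.008,0.006,0.01,0, 0,0,-0.002,0.008,0.006,0.01,0]' 50; python3 - <<'E'
from h import *
st()
E
```

```text
clock: 4.7
tcp_pos: [0.497, 0.3094, 0.0201]
orientation: [0.652, 3.071, -0.003]
contact_force: [-0.9, -1.3, 5.8]
grip_width: 0.0233
t 4.7 tcp [0.497  0.3094 0.0201] q [-0.21  0.69 -0.61  1.89  0.57  0.75  0.01] F [-0.9 -1.3  5.8] w 0.0233
 deck: p [-58.6 362.6 -39.6] F [-1.85 -1.25  5.57] tilt [ 37.8 166.8   2.8]
```

```bash
python3 -m jog '[0,0,0,0,0,-0.05,0, 0,0,0,0,0,-0.25,0, 0,0,0,0,0,-0.5,0, 0,0,0,0,0,-0.75,0, 0,0,0,0,0,-0.9,0, 0,0,0,0,0,-0.9,0]'; python3 - <<'E'
from h import *
st()
p=lambda a:DECK[0].apply(a)+DECK[1]
print(p([.064,0,.15]),p([.064,0,.021]))
rel([.56,.17,.22],Rdeck())
for n in("side",): cv2.imwrite(f"pics/{n}2.png",r.grab_frame(n)[50:350,120:400,::-1].repeat(2,0).repeat(2,1))
E
```

```text
clock: 5.3
tcp_pos: [0.4983, 0.312, 0.2055]
orientation: [0.651, 3.065, 0.007]
contact_force: [-0.3, -0.2, -1.3]
grip_width: 0.0236
t 5.3 tcp [0.4983 0.312  0.2055] q [-0.09  0.46 -0.75  1.76  0.36  1.05  0.18] F [-0.3 -0.2 -1.3] w 0.0236
 deck: p [-86.2 365.2 143.8] F [-0.1  -0.21 -1.35] tilt [ 37.6 166.5   3.3]
[ 0.65724679 -0.04910332  0.18814145] [ 0.63707383 -0.04963803  0.06072965]
rel [ 0.0124  0.052  -0.1412] [-0.5708 -0.5231 -0.0711]
```

View pics/side2.png

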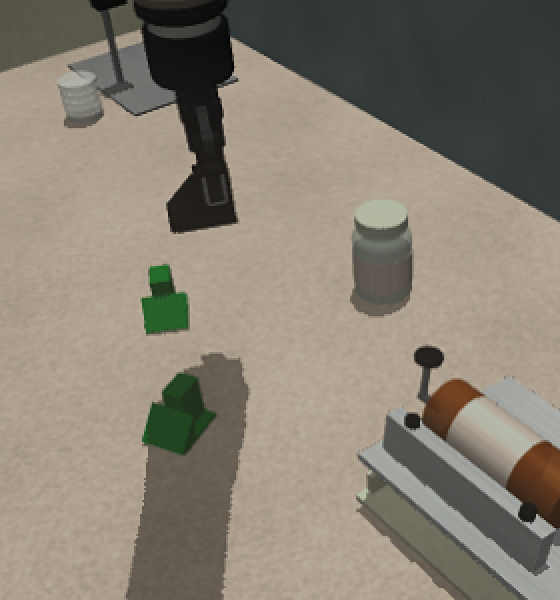

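```bash
python3 -m jog '[0.012,0.052,-0.141,-0.57,-0.523,-0.07,0, 0.012,0.052,-0.141,-0.57,-0.523,-0.07,0, 0.012,0.052,-0.141,-0.57,-0.523,-0.07,0, 0.012,0.052,-0.141,-0.57,-0.523,-0.07,0, 0.012,0.052,-0.141,-0.57,-0.523,-0.07,0, 0.012,0.052,-0.141,-0.57,-0.523,-0.07,0]'; python3 - <<'E'
from h import *
st()
rel([.61,.04,.2],Rdeck())
E
```

```text
clock: 5.95
tcp_pos: [0.5578, 0.1688, 0.2154]
orientation: [0.037, -2.978, 0.005]
contact_force: [-0.6, 1.1, -2.3]
grip_width: 0.0236
t 5.95 tcp [0.5578 0.1688 0.2154] q [ 0.21  0.56 -0.83  1.64  0.33  1.27  0.91] F [-0.6  1.1 -2.3] w 0.0236
 deck: p [-32.8 220.4 162.3] F [-0.19  1.12 -2.36] tilt [-2.000e-01 -1.796e+02  1.000e-01]
rel [-0.0002 -0.002  -0.0006] [-0.2545 -0.6501  0.0369]
```

```bash
python3 -m jog '[0,-0.002,0,-0.25,-0.65,0,0, 0,-0.002,0,-0.25,-0.65,0,0, 0,-0.002,0,-0.25,-0.65,0,0, 0,-0.002,0,-0.25,-0.65,0,0, 0,-0.002,0,-0.25,-0.65,0,0]'; python3 - <<'E'
from h import *
st()
p=lambda a:DECK[0].apply(a)+DECK[1]
rel(p([.066,0,.06]),Rdeck())
E
```

```text
clock: 6.45
tcp_pos: [0.6094, 0.041, 0.2067]
orientation: [0.037, -2.983, 0.004]
contact_force: [-0.1, 0.9, -1.5]
grip_width: 0.0239
t 6.45 tcp [0.6094 0.041  0.2067] q [ 0.37  0.6  -0.78  1.58  0.38  1.29  1.11] F [-0.1  0.9 -1.5] w 0.0239
 deck: p [ 16.2  91.4 161.2] F [ 0.13  0.88 -1.5 ] tilt [  -0.2 -179.9    0. ]
rel [-0.0001 -0.0004 -0.0006] [-0.2505 -0.4561  0.5057]
```

```bash
python3 -m jog '[0,0,0,-0.25,-0.456,0,0, 0,0,0,-0.25,-0.456,0,0, 0,0,0,-0.25,-0.456,0.15,0, 0,0,0,-0.25,-0.456,0.35,0, 0,0,0,-0.25,-0.456,0.5,0, 0,0,0,-0.25,-0.456,0.5,0, 0,0,0,-0.25,-0.456,0.5,0]'; python3 - <<'E'
from h import *
st()
p=lambda a:DECK[0].apply(a)+DECK[1]
rel(p([.066,0,.02]),Rdeck())
for n in("side","top"): cv2.imwrite(f"pics/{n}3.png",cv2.resize(r.grab_frame(n)[150:390,270:500,::-1],None,fx=2.5,fy=2.5))
E
```

```text
clock: 7.15
tcp_pos: [0.6452, -0.0466, 0.1008]
orientation: [0.042, -2.983, 0.002]
contact_force: [0.2, 0.6, -1.6]
grip_width: 0.0234
t 7.15 tcp [ 0.6452 -0.0466  0.1008] q [ 0.44  0.76 -0.71  1.56  0.48  1.18  1.2 ] F [ 0.2  0.6 -1.6] w 0.0234
 deck: p [65.8  2.8 61.9] F [ 0.51  0.58 -1.53] tilt [ 1.000e-01 -1.799e+02 -0.000e+00]
rel [ 0.0002 -0.0005  0.0005] [-0.0013 -0.0141  0.2094]
```

View pics/side3.png

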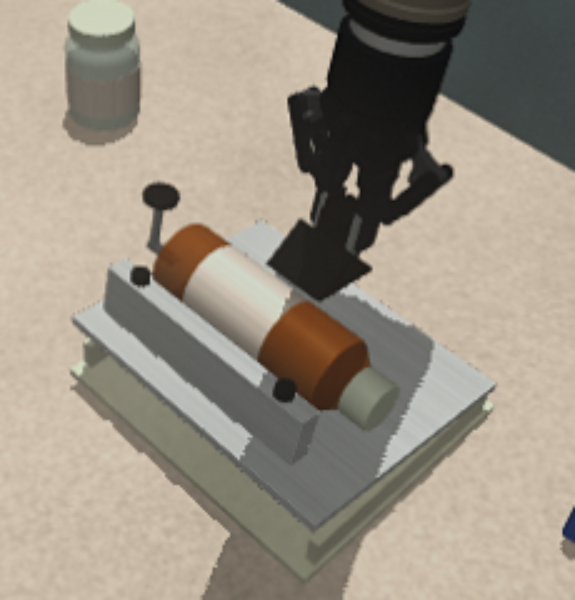

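View pics/top3.png

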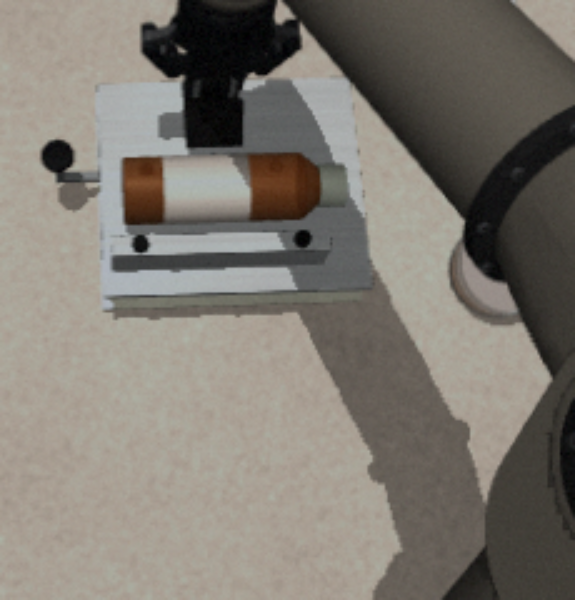

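```bash
python3 -m jog '[0,0,0,0,-0.014,0.08,0, 0,0,0,0,-0.014,0.14,0, 0,0,0,0,-0.014,0.18,0, 0,0,0,0,-0.014,0.185,0, 0,0,0,0,-0.014,0.19,0, 0,0,0,0,-0.014,0.19,0, 0,0,0,0,-0.014,0.19,0]'; python3 - <<'E'
from h import *
st()
E
```

```text
clock: 7.95
tcp_pos: [0.6412, -0.0504, 0.0652]
orientation: [0.039, -2.987, 0.003]
contact_force: [-0.1, -0.1, -1.3]
grip_width: 0.0233
t 7.95 tcp [ 0.6412 -0.0504  0.0652] q [ 0.43  0.79 -0.69  1.59  0.51  1.11  1.19] F [-0.1 -0.1 -1.3] w 0.0233
 deck: p [67.3 -0.9 26.1] F [ 0.08 -0.13 -1.34] tilt [  0.  179.8   0. ]
```

```bash
python3 -m jog '[0,0,0,0,0,0.01,0, 0,0,0,0,0,0.02,0, 0,0,0,0,0,0.025,0, 0,0,0,0,0,0.025,0, 0,0,0,0,0,0.025,0]'; python3 - <<'E'
from h import *
st()
E
```

```text
clock: 8.45
tcp_pos: [0.6404, -0.0504, 0.0603]
orientation: [0.039, -2.987, 0.003]
contact_force: [-1.0, 0.3, -2.3]
grip_width: 0.0231
t 8.45 tcp [ 0.6404 -0.0504  0.0603] q [ 0.43  0.79 -0.69  1.6   0.51  1.11  1.18] F [-1.   0.3 -2.3] w 0.0231
 deck: p [67.3 -0.8 21. ] F [-0.58  0.32 -2.42] tilt [  0.  179.8   0. ]
```

```bash
python3 -m jog '[0,0,0,0,0,0.004,0, 0,0,0,0,0,0.008,0, 0,0,0,0,0,0.008,0, 0,0,0,0,0,0.008,0]'; python3 - <<'E'
from h import *
st()
E
```

```text
clock: 8.85
tcp_pos: [0.6405, -0.0504, 0.0596]
orientation: [0.039, -2.988, 0.003]
contact_force: [-2.5, -1.6, 5.7]
grip_width: 0.0232
t 8.85 tcp [ 0.6405 -0.0504  0.0596] q [ 0.43  0.8  -0.69  1.6   0.51  1.11  1.18] F [-2.5 -1.6  5.7] w 0.0232
 deck: p [67.5 -0.8 20.4] F [-3.37 -1.49  5.22] tilt [  0.  179.8  -0. ]
```

```bash
python3 -m jog '[0,0.001,0,0.015,0.004,0,0, 0,0.001,0,0.03,0.004,0,0, 0,0.001,0,0.045,0.004,0,0, 0,0.001,0,0.06,0.004,0,0, 0,0.001,0,0.075,0.004,0,0, 0,0.001,0,0.075,0.004,0,0, 0,0.001,0,0.075,0.004,0,0]'; python3 - <<'E'
from h import *
st()
E
```

```text
clock: 9.55
tcp_pos: [0.6252, -0.05, 0.0621]
orientation: [0.039, -2.984, 0.003]
contact_force: [-0.7, -0.1, 2.7]
grip_width: 0.0236
t 9.55 tcp [ 0.6252 -0.05    0.0621] q [ 0.44  0.77 -0.69  1.63  0.51  1.09  1.18] F [-0.7 -0.1  2.7] w 0.0236
 deck: p [52.1 -0.  20.5] F [-1.13 -0.09  2.59] tilt [  -0. -180.    0.]
```

```bash
cat > chk.py <<'E'
import sys
from h import *
o=r.get_obs();M=DECK[0];F=M.inv().apply(o["contact_force"]);p=M.inv().apply(o["tcp_pos"]-DECK[1])*1000
print("p",p.round(1),"F",F.round(1)); sys.exit(1 if F[0]>float(sys.argv[1]) else 0)
E
python3 -m jog '[0,0,0,0.01,0,0,0, 0,0,0,0.02,0,0,0, 0,0,0,0.02,0,0,0]' >/dev/null; python3 chk.py 8 && python3 -m jog '[0,0,0,0.005,0,0,0, 0,0,0,0.01,0,0,0, 0,0,0,0.01,0,0,0]'>/dev/null; python3 chk.py 8 && python3 -m jog '[0,0,0,0.004,0,0,0, 0,0,0,0.008,0,0,0, 0,0,0,0.008,0,0,0]'>/dev/null; python3 chk.py 8
```

```text
p [48.2 -0.1 20.4] F [ 2.7 -0.1 -0.1]
p [46.2 -0.1 20.4] F [ 1.  -0.2 -1.5]
p [44.4 -0.1 20.4] F [ 1.9 -0.1 -1.1]
```

```bash
python3 -m jog '[0,0,0,0.004,0,0,0, 0,0,0,0.008,0,0,0, 0,0,0,0.008,0,0,0]' >/dev/null; python3 chk.py 8 && python3 -m jog '[0,0,0,0.004,0,0,0, 0,0,0,0.008,0,0,0, 0,0,0,0.008,0,0,0]'>/dev/null; python3 chk.py 8 && python3 -m jog '[0,0,0,0.004,0,0,0, 0,0,0,0.008,0,0,0, 0,0,0,0.008,0,0,0]'>/dev/null; python3 chk.py 8; python3 - <<'E'
from h import *
for n in("side","top"): cv2.imwrite(f"pics/{n}4.png",cv2.resize(r.grab_frame(n)[150:390,270:500,::-1],None,fx=2.5,fy=2.5))
E
```

```text
p [42.6 -0.1 20.4] F [ 2.4  0.1 -2. ]
p [40.8 -0.1 20.4] F [ 1.5  0.1 -1.5]
p [39.  -0.1 20.4] F [ 3.6  0.6 -1.2]
```

View pics/side4.png

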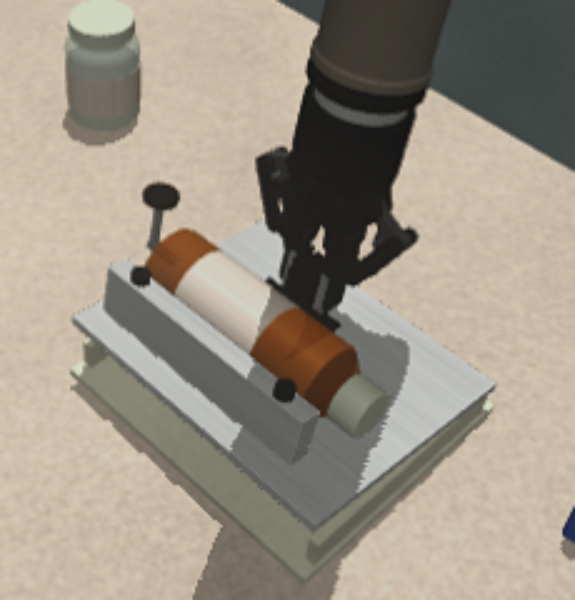

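View pics/top4.png

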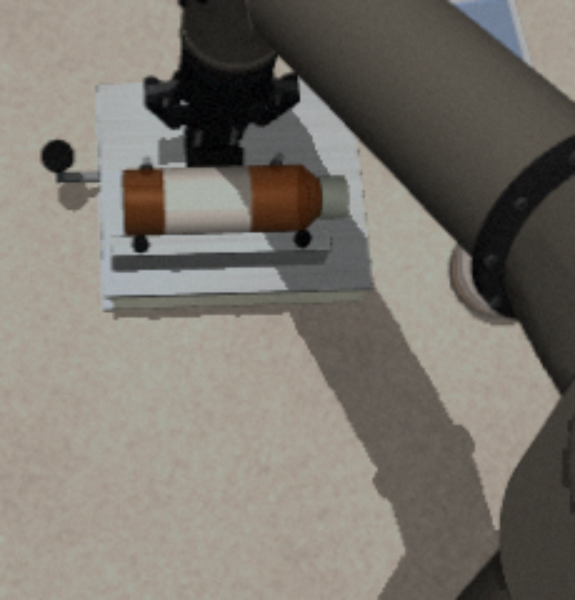

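```bash
python3 -m jog '[0,0,0,0.004,0,0,0, 0,0,0,0.008,0,0,0, 0,0,0,0.008,0,0,0]' >/dev/null; python3 chk.py 6 && python3 -m jog '[0,0,0,0.004,0,0,0, 0,0,0,0.008,0,0,0, 0,0,0,0.008,0,0,0]'>/dev/null; python3 chk.py 6 && python3 -m jog '[0,0,0,0.004,0,0,0, 0,0,0,0.008,0,0,0, 0,0,0,0.008,0,0,0]'>/dev/null; python3 chk.py 6;
```

```text
p [37.3 -0.1 20.4] F [ 1.5 -0.2 -1.8]
p [35.5 -0.1 20.4] F [ 2.1 -0.4 -1.6]
p [34.2 -0.1 20.4] F [ 4.9  0.4 -3.9]
```

```bash
python3 -m jog '[0,0,0,0.004,0,0,0, 0,0,0,0.007,0,0,0, 0,0,0,0.007,0,0,0]' >/dev/null; python3 chk.py 6 && python3 -m jog '[0,0,0,0.004,0,0,0, 0,0,0,0.007,0,0,0, 0,0,0,0.007,0,0,0]'>/dev/null; python3 chk.py 6
```

```text
p [34.1 -0.1 20.6] F [ 6.6  0.2 -4.8]
p [34.1 -0.1 20.6] F [ 6.6  0.2 -4.8]
```

```bash
python3 -m jog '[0,0,0,0.005,0,0.002,0, 0,0,0,0.008,0,0.003,0, 0,0,0,0.01,0,0.003,0, 0,0,0,0.01,0,0.003,0, 0,0,0,0.01,0,0.003,0]' >/dev/null; python3 chk.py 6
```

```text
p [34.  -0.1 20.8] F [ 7.9  0.1 -3.8]
```

```bash
python3 - <<'E'
from h import *
st(); o=r.get_obs(); print(o["moment"], (Rdeck().inv()*R.from_rotvec(o["orientation"])).as_rotvec()*57.3)
for n in("side","top"): cv2.imwrite(f"pics/{n}5.png",cv2.resize(r.grab_frame(n)[200:350,310:460,::-1],None,fx=4,fy=4))
E
```

```text
t 13.15 tcp [ 0.6074 -0.0505  0.0652] q [ 0.46  0.75 -0.7   1.68  0.5   1.07  1.17] F [ 7.2  0.3 -5. ] w 0.0234
 deck: p [34.  -0.1 20.8] F [ 7.91  0.09 -3.84] tilt [0.000e+00 1.796e+02 1.000e-01]
[ 0.0326505  -2.27315238 -0.06527628] [-0.03716321 -0.36953944  0.02556224]
```

View pics/side5.png

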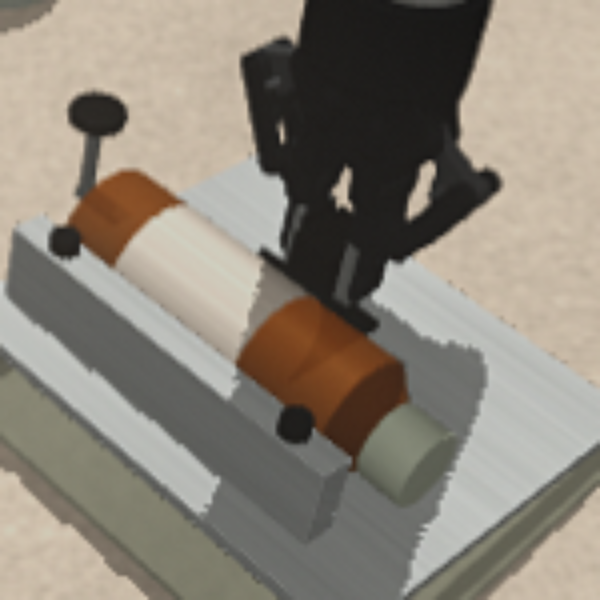

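View pics/top5.png

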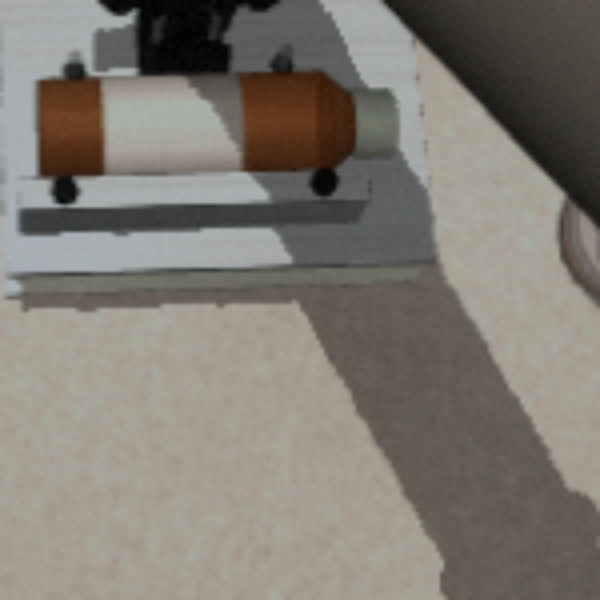

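```bash
python3 -m jog '[0,0.001,0,0.005,0,0.002,0, 0,0.003,0,0.009,0,0.004,0, 0,0.003,0,0.012,0,0.005,0, 0,0.003,0,0.013,0,0.005,0, 0,0.003,0,0.013,0,0.005,0, 0,0.003,0,0.013,0,0.005,0]' >/dev/null; python3 chk.py 6; python3 - <<'E'
from h import *
o=r.get_obs(); print(o["moment"], (Rdeck().inv()*R.from_rotvec(o["orientation"])).as_rotvec()*57.3)
E
```

```text
p [34.  -0.1 20.6] F [ 9.9 -0.8 -3.8]
[-0.02919407 -2.67876505  0.04145412] [-0.07014862 -0.15637601  0.04094958]
```

```bash
python3 -m jog '[0,0.001,0,0.006,0,0.002,0, 0,0.003,0,0.011,0,0.004,0, 0,0.003,0,0.015,0,0.006,0, 0,0.003,0,0.017,0,0.006,0, 0,0.003,0,0.017,0,0.006,0, 0,0.003,0,0.017,0,0.006,0]' >/dev/null; python3 chk.py 6; python3 - <<'E'
from h import *
o=r.get_obs(); print(o["moment"], (Rdeck().inv()*R.from_rotvec(o["orientation"])).as_rotvec()*57.3)
E
```

```text
p [33.9 -0.1 20.6] F [12.3  0.3 -4.2]
[-0.05094255 -3.23891589 -0.04743595] [-0.11099723 -0.05010967  0.05243234]
```

```bash
python3 -m jog '[0,0.001,0,0.006,0,0.004,0, 0,0.002,0,0.011,0,0.007,0, 0,0.002,0,0.015,0,0.01,0, 0,0.002,0,0.018,0,0.01,0, 0,0.002,0,0.018,0,0.01,0, 0,0.002,0,0.018,0,0.01,0]' >/dev/null; python3 chk.py 6; python3 - <<'E'
from h import *
o=r.get_obs(); print(o["moment"], (Rdeck().inv()*R.from_rotvec(o["orientation"])).as_rotvec()*57.3)
E
```

```text
p [34.  -0.2 20.6] F [11.   0.7 -0.3]
[-0.13394904 -2.82909573  0.0272957 ] [-0.13759249 -0.16493724  0.07002898]
```

```bash
python3 -m jog '[0,0.002,0,0.012,0,0.005,0, 0,0.001,0,0.008,0,0.004,0, 0,0.001,0,0.008,0,0.003,0.3, 0,0.001,0,0.007,0,0.002,0.4, 0,0.001,0,0.005,0,0.002,0.5, 0,0,0,0,0,0,0.5, 0,0,0,0,0,0,0.5, 0,0,0,0,0,0,0.5]' >/dev/null; python3 - <<'E'
from h import *
st()
for n in("side","top"): cv2.imwrite(f"pics/{n}6.png",cv2.resize(r.grab_frame(n)[200:350,310:460,::-1],None,fx=4,fy=4))
E
```

```text
t 15.85 tcp [ 0.6072 -0.0506  0.065 ] q [ 0.46  0.75 -0.7   1.68  0.5   1.07  1.17] F [ 0.2  0.  -0.5] w 0.0428
 deck: p [33.8 -0.2 20.6] F [ 0.25  0.   -0.44] tilt [1.000e-01 1.799e+02 2.000e-01]
```

View pics/side6.png

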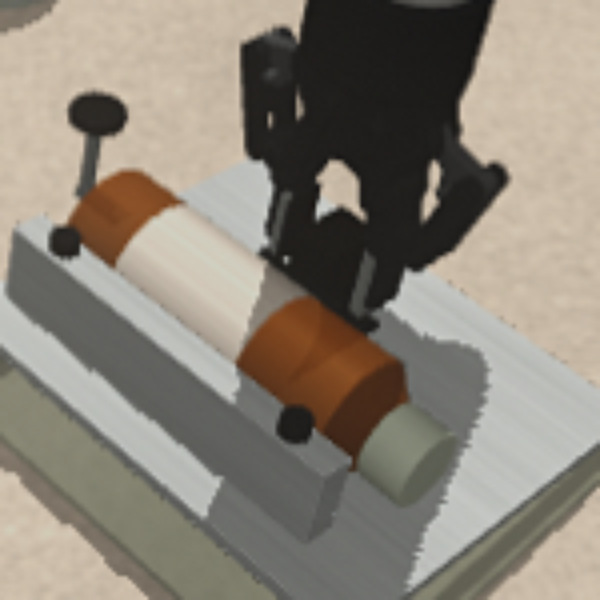

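View pics/top6.png

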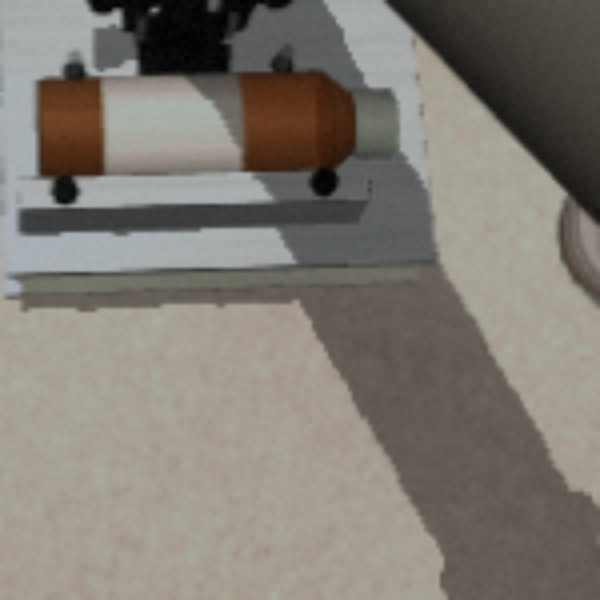

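```bash
python3 -m jog '[0,0,0,0,0,-0.05,0.5, 0,0,0,0,0,-0.15,0.5, 0,0,0,0,0,-0.3,0.5, 0,0,0,0,0,-0.5,0.5, 0,0,0,0,0,-0.6,0.5, 0,0,0,0,0,-0.6,0.5]' >/dev/null; python3 - <<'E'
from h import *
st()
p=lambda a:DECK[0].apply(a)+DECK[1]
rel(p([.015,.140,.13]),Rdeck())
f=r.grab_frame("side"); cv2.imwrite(f"pics/side7.png",cv2.resize(f[200:350,310:460,::-1],None,fx=4,fy=4))
E
```

```text
t 16.55 tcp [ 0.6283 -0.0497  0.188 ] q [ 0.48  0.64 -0.76  1.55  0.41  1.28  1.24] F [ 0.1 -0.7 -0.5] w 0.0429
 deck: p [ 35.4   0.2 145.3] F [ 0.2  -0.72 -0.49] tilt [1.000e-01 1.794e+02 2.000e-01]
rel [ 0.0008  0.0031 -0.0004] [0.1037 0.6988 0.0772]
```

View pics/side7.png

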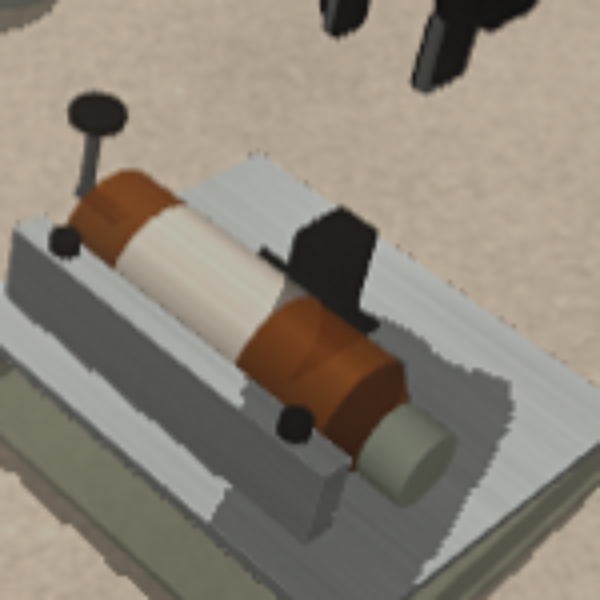

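Chock stands alone, bottle at the rail. Now over the tab with closed fingers.

```bash
python3 -m jog '[0.001,0.003,0,0.1,0.2,0,0, 0.001,0.003,0,0.1,0.4,0,0, 0.001,0.003,0,0.1,0.6,0,0, 0.001,0.003,0,0.1,0.7,0.05,0, 0.001,0.003,0,0.1,0.7,0.08,0, 0.001,0.003,0,0.1,0.7,0.08,0, 0.001,0.003,0,0.1,0.7,0.08,0]' >/dev/null; python3 - <<'E'
from h import *
st()
p=lambda a:DECK[0].apply(a)+DECK[1]
rel(p([.015,.140,.05]),Rdeck())
E
```

```text
t 17.3 tcp [0.6012 0.0873 0.1724] q [ 0.3   0.64 -0.78  1.61  0.4   1.24  1.02] F [ 0.5 -0.  -0.2] w 0.0003
 deck: p [ 14.7 137.9 126.2] F [ 0.52 -0.06 -0.13] tilt [  -0.3 -179.7    0.2]
rel [-0.0006 -0.0015 -0.0011] [-0.0033  0.0115  0.3812]
```

```bash
python3 -m jog '[0,-0.001,0,0,0.01,0.1,0, 0,-0.001,0,0,0.01,0.25,0, 0,-0.001,0,0,0.01,0.35,0, 0,-0.001,0,0,0.01,0.38,0, 0,-0.001,0,0,0.01,0.38,0, 0,-0.001,0,0,0.01,0.38,0]' >/dev/null; python3 - <<'E'
from h import *
st()
for n in("side","top"): cv2.imwrite(f"pics/{n}8.png",cv2.resize(r.grab_frame(n)[150:350,270:470,::-1],None,fx=3,fy=3))
E
```

```text
t 17.9 tcp [0.59   0.0886 0.0985] q [ 0.28  0.7  -0.75  1.7   0.45  1.1   0.97] F [0.6 0.1 0.6] w 0.0003
 deck: p [ 15.2 139.4  51.5] F [0.47 0.06 0.7 ] tilt [ 4.0e-01  1.8e+02 -1.0e-01]
```

View pics/side8.png

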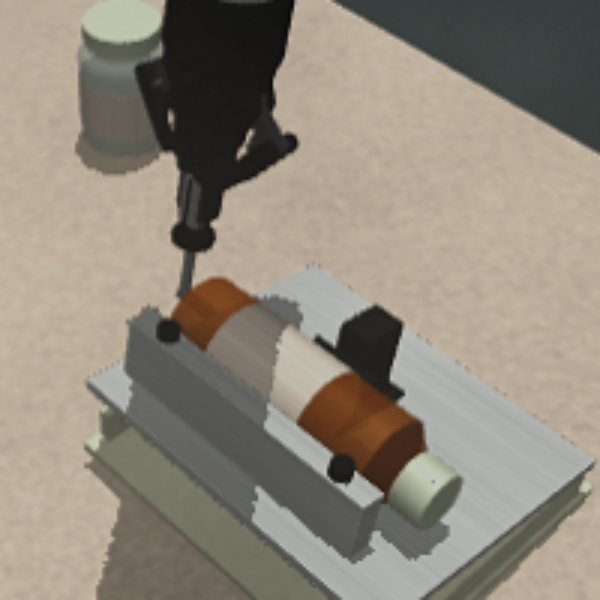

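```bash
python3 -m jog '[0,0,0,0,0,0.02,0, 0,0,0,0,0,0.04,0, 0,0,0,0,0,0.06,0, 0,0,0,0,0,0.08,0, 0,0,0,0,0,0.1,0, 0,0,0,0,0,0.12,0, 0,0,0,0,0,0.135,0, 0,0,0,0,0,0.145,0, 0,0,0,0,0,0.145,0]' >/dev/null; python3 - <<'E'
from h import *
st()
E
```

```text
t 18.9 tcp [0.5854 0.0888 0.0696] q [ 0.27  0.73 -0.73  1.72  0.48  1.05  0.95] F [1.2 0.3 1.7] w -0.0003
 deck: p [ 15.2 139.7  22.3] F [0.89 0.26 1.86] tilt [ 4.0e-01  1.8e+02 -1.0e-01]
```

```bash
python3 -m jog '[0,0,0,0,0,0.01,0, 0,0,0,0,0,0.016,0, 0,0,0,0,0,0.022,0, 0,0,0,0,0,0.022,0, 0,0,0,0,0,0.022,0]' >/dev/null; python3 - <<'E'
from h import *
st()
for n in("side","top"): cv2.imwrite(f"pics/{n}9.png",cv2.resize(r.grab_frame(n)[150:350,270:470,::-1],None,fx=3,fy=3))
E
```

```text
t 19.4 tcp [0.5852 0.0888 0.0675] q [ 0.27  0.73 -0.73  1.72  0.48  1.05  0.95] F [-2.3 -1.9 20. ] w -0.0
 deck: p [ 15.3 139.8  20.1] F [-5.49 -1.83 19.35] tilt [  0.4 179.9  -0.2]
```

View pics/side9.png

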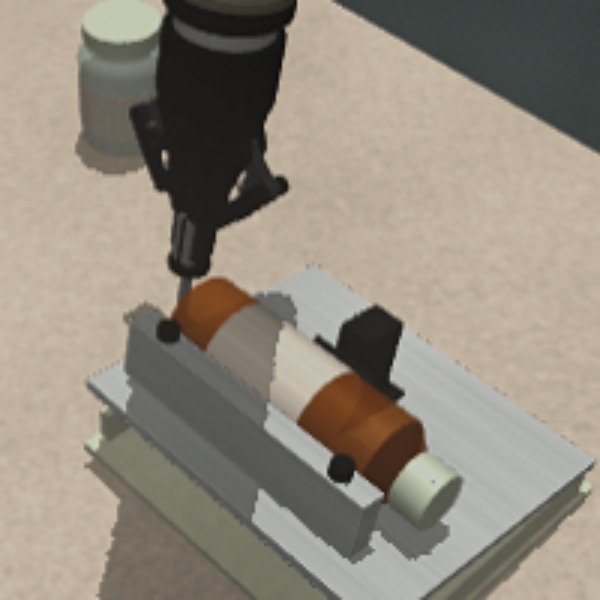

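View pics/top9.png

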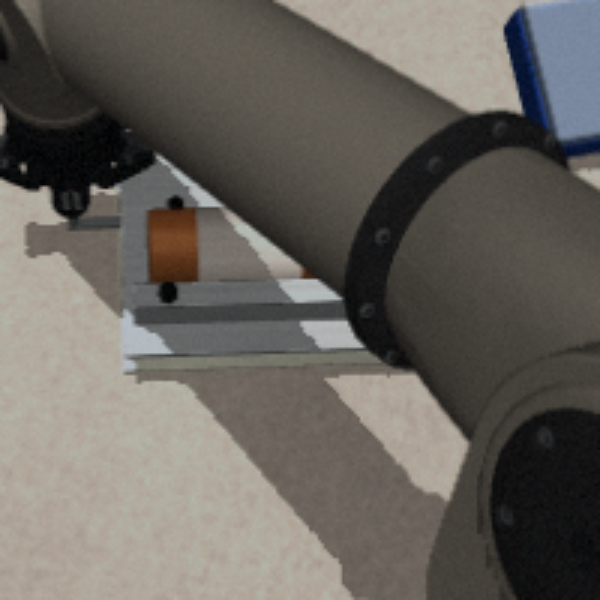

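```bash
python3 -m jog '[0,0,0,0,0,-0.02,0, 0,0,0,0,0,-0.1,0, 0,0,0,0,0,-0.3,0, 0,0,0,0,0,-0.55,0, 0,0,0,0,0,-0.7,0, 0,0,0,0,0,-0.7,0]' >/dev/null;  python3 -m jog '[0,0,0,0.1,0.3,0,0, 0,0,0,0.1,0.6,0,0, 0,0,0,0.1,0.9,0,0, 0,0,0,0.1,0.9,0,0, 0,0,0,0.1,0.9,0,0]' >/dev/null; python3 - <<'E'
from h import *
st()
for n in("side","top"): cv2.imwrite(f"pics/{n}10.png",cv2.resize(r.grab_frame(n)[150:350,270:470,::-1],None,fx=3,fy=3))
E
```

```text
t 20.6 tcp [0.5824 0.2775 0.2141] q [ 0.02  0.65 -0.81  1.49  0.37  1.31  0.77] F [-0.7  0.7 -0.2] w 0.0003
 deck: p [ -5.4 328.4 165.2] F [-0.68  0.75 -0.28] tilt [ -0.5 179.6   0.2]
```

View pics/side10.png

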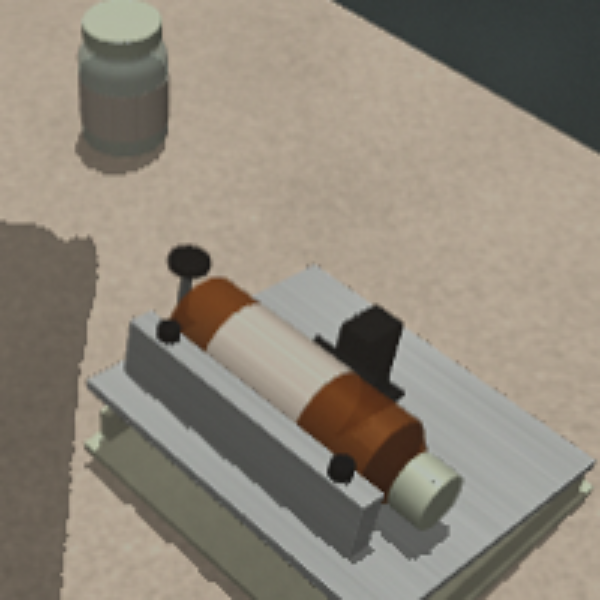

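View pics/top10.png

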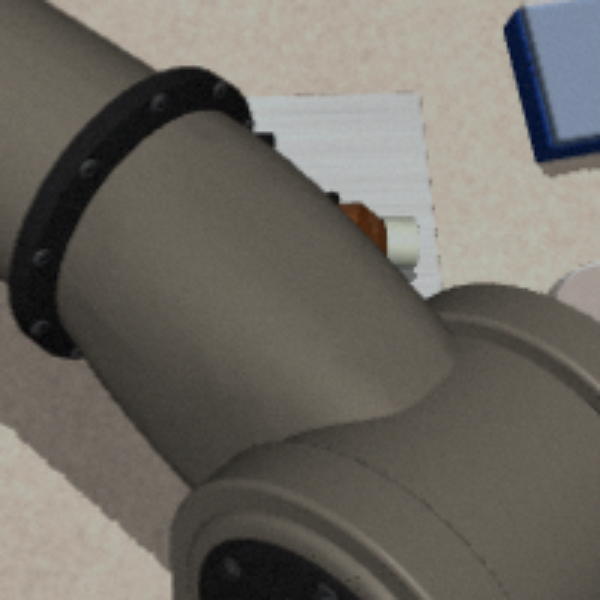

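```bash
python3 - <<'E'
from h import *
a=cv2.imread('pics/side9.png').astype(int);b=cv2.imread('pics/side10.png').astype(int)
print(abs(a-b)[360:560,300:480].mean())
o=r.get_obs(); print(abs(o["qvel"]).max())
print(r.hand_in())
E
```

```text
10.437222222222223
0.037739420332829746
the job is handed in; nothing more can be done
None
```

I handed the job in at about 20.7 s of the 59 s allowed. The bottle is against the rail, held by the chock, and the pins are sunk.

**What I did:** I gripped the black chock by its block and set it flat on the plate between the pins. I pushed it uphill until the bottle met the rail, about 14 mm up from its start. By the wrist reading, the push reached 12.3 N along the slope, slightly under the suggested 15 N, and was 11 N on the last step before release. I then eased off, opened the jaws partway and lifted clear. With closed fingers I pressed the tab to its hard stop: the tip stopped at plate height 20.1 mm (20 mm is fully sunk) with 19 N on it.

**Last checks:**
- **Position:** the last side picture shows the bottle against the rail and square across the slope, the chock flat behind it, and the tab still down. I saw no shift of either after the release or after the pins sank.
- **Robot:** it is clear of everything, with wrist force near zero.
- **Bystanders:** in the last pictures I saw no sign that the jar or tip box had moved, but I did not measure them. I did not check the dishes separately.

**Not confirmed:**
- **Chock-to-bottle force:** it was never measured directly. The range of about 10 to 13 N at peak, and the bearing force after release, are inferred from the wrist force and the slope.
- **Picture comparison:** the last before-and-after difference averaged about 10 grey levels. I put this down to the arm's shadow moving, so it does not prove nothing moved.
- **Top camera:** the arm blocked most of its final view, so the end state rests mainly on the side camera.

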